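Close up the oil dosing station after cleaning

TASK

Put the tin-packing table's oil dosing station back into service: turn the turret in the open well until its red nozzle stands at the yellow mark, then slide the white cover along its guides, without lifting it off the deck, until it drops over its three pins and lies flush with the deck. Then swing the blue latch fully over the cover, and last throw the switch lever over to its green mark. Leave the tins, jars, bottle and scissors where they are.

Things in the scene. Friction and masses are not known exactly. Their poses are not given: they have to be found in the camera images.
- housing: Dosing station, a grey metal box bolted down, 236 mm (x) by 490 mm (y, from -190 to +300), aluminium deck 90 mm above the table. Origin on the table under the centre of the cover seat; -x faces the robot, +y its left. In the deck is the cover seat (see seat), and in that an open well, x -72 to 72, y -60 to 80 mm, with the turret at its bottom.
- seat (a point): Centre of the floor of the cover seat, a recess 206 x 196 (y) mm, 8 mm deep, floor 82 mm high; axes as the housing's. Three brass pins, 10 mm thick, coned, stand on it at (-83, 20), (83, 20), (0, -74) mm, tips 0.5 mm below deck level: a cover slid along the deck rides over the tips and drops only when all three holes meet their pins.
- guide_end (a point): Point at deck level at the left (+y) end of the deck, midway between two blue guide strips, 8 mm high, inner faces at x = -103 and +103 mm, that run along y from -98 to +300 mm (housing frame) and steer the cover onto its seat.
- mark (a point): The yellow mark on the seat at the robot's side (-x) of the well, at x = -92, y = 10 mm of the housing.
- cover: Loose white plastic plate, 200 (x) x 190 (y) x 8 mm, 0.2 to 0.42 kg, with three 19 mm holes at (-83, 20), (83, 20), (0, -74) mm. Origin: centre of its underside. It starts flat on the deck between the guides, 175 to 200 mm to +y of its seat, and slides at a few newtons. Seated, its x, y and axes match the seat's within 3 mm of play, its underside is 82 mm high, its top flush with the deck.
- lip (a point): Middle of the top edge of the cover's upturned lip, to be pushed: 120 mm long (x), 6 mm thick, rising 20 mm above the plate (28 mm above its underside), outer face flush with the plate's +y edge at y = +95 mm.
- turret (a joint): Turret at the bottom of the well: steel disc 128 mm across, vertical axis at x = 0, y = 10 mm of the housing, disc top 30 mm above the table. Angle of its red nozzle, rad: 0 = at the yellow mark (-x); positive turns it counter-clockwise from above, towards -y, then +x. Starts at 0.8 to 2.4. Light friction (about 1.5 N at the nozzle), no detents, stays where left.
- nozzle_top (a point): Centre of the top of the turret's red nozzle: upright cylinder 20 mm thick, from 30 to 68 mm above the table, 44 mm from the turret's axis. The only other upright part there is a low brass hub, 28 mm across, 12 mm high.
- latch (a joint): Blue latch, a flat arm that swings level over the deck about a vertical pivot at x = 0, y = -125 mm of the housing; 20 mm wide, 95 mm long, underside 5.5 mm above the deck. Rad: 0 = points to the housing's -x; 1.57 = its stop, points to +y over the seated cover (clockwise from above). Starts at -0.5 to 0.15. About 1 N moves it at the post; stays where left.
- latch_post (a point): Centre of the top of the blue upright post on the latch's free end: 16 mm thick, 36 mm tall, 75 mm from the pivot, top 139.5 mm above the table.
- switchbox: Grey switch box, fixed, 110 (x) x 90 x 50 mm, to the right (-y) of the station; origin under its centre. A toggle lever on a block rises from the middle of its top; a green mark lies at its +x end.
- switch (a joint): Toggle lever of the switch box, rad: 0 = leaning to the box's -x (off), 1.0 = leaning to its +x, the green mark (on). Pivot 72 mm above the table, above the box's centre, axis along the box's y; lever 80 mm long. About 1 N at the ball moves it; stays where left.
- switch_tip (a point): Centre of the red ball, 26 mm across, at the lever's end.
- sealed_tin: Bystander: sealed white oblong tin, 104 x 60 x 24 mm, on the table near the station. Origin under its centre.
- empty_tin: Bystander: empty open brass-coloured oblong tin, 104 x 60 x 26 mm, on the table near the station. Origin under its centre.
- round_tin: Bystander: small round yellow tin, 66 mm across, 40 mm high, standing on the station's deck at its right far corner, beyond the latch. Origin under its centre.
- jar_a: Bystander: clear glass jar with brass cap, 64 mm across, 95 mm high, on the table behind the station. Origin under its centre.
- jar_b: Bystander: amber jar with brass cap, 64 mm across, 95 mm high, on the table behind the station. Origin under its centre.
- scissors: Bystander: scissors with red handles lying flat, 160 mm long, behind the station. Origin under its centre.
- oil_bottle: Bystander: green oil bottle, 68 mm across, 200 mm high, standing on the table well to the left. Origin under its centre.
Mind the look-alikes: they are no part of the job. There is more than one size of the switchbox; the one meant has the size given above.

How it is judged (in metres and radians):
On the way, in this order (a step that is already met when the one before it is completed fails the run):
1. the red nozzle is at the yellow mark (within 0.25 rad) (value of joint turret between -0.25 and 0.25 rad), for 0.2 s.
2. the cover is down over its pins, flush with the deck (all of step 1 and x of cover in the frame of housing between -0.006 and 0.006 m and y of cover in the frame of housing between -0.006 and 0.006 m and z of cover in the frame of housing below 0.0845 m and angle between cover's own z axis and vertical below 0.03 rad and linear speed of cover below 0.02 m/s), for 0.2 s.
3. the latch is swung over the cover (1.35 rad or more) (x of cover in the frame of housing between -0.006 and 0.006 m and y of cover in the frame of housing between -0.006 and 0.006 m and z of cover in the frame of housing below 0.0845 m and angle between cover's own z axis and vertical below 0.03 rad and linear speed of cover below 0.02 m/s and value of joint latch above 1.35 rad), for 0.2 s.
4. the switch is on (0.8 rad or more) (all of step 3 and value of joint switch above 0.8 rad), for 0.2 s.
At the end, for the whole second after the job is handed in: Red nozzle within 0.25 rad of the yellow mark; cover at rest on its seat within 6 mm, at most 2.5 mm proud and level to 0.03 rad; latch at 1.35 rad or more; switch at 0.8 rad or more (all of step 1 and all of step 4); the robot touches nothing.
It fails at once if the cover is lifted off the deck (more than 30 mm above it) (z of cover in the frame of housing above 0.12 m).
It fails at once if a tin is moved more than 30 mm or tipped over (distance of any of sealed_tin, empty_tin, round_tin from where it was at the start of the episode above 0.03 m or angle between any of sealed_tin, empty_tin, round_tin's own z axis and vertical above 0.5 rad).
It fails at once if a jar or the bottle is moved more than 30 mm or tipped over (distance of any of jar_a, jar_b, oil_bottle from where it was at the start of the episode above 0.03 m or angle between any of jar_a, jar_b, oil_bottle's own z axis and vertical above 0.5 rad).
It fails at once if the scissors are moved more than 30 mm or tipped (distance of scissors from where it was at the start of the episode above 0.03 m or angle between scissors's own z axis and vertical above 0.5 rad).
It also fails if it takes over 72 s, if anything falls off the work surface, if the arm or the gripper's body presses on something with over 40 N, if the wrist force passes 120 N, or if a joint passes its speed limit or range.

ROBOT

A 6-joint arm with a two-finger parallel gripper is mounted at the origin on the work surface. World frame = base frame: x ahead of the robot, y to its left, z up, the work surface at z = 0. Lengths are in mm, angles in rad, forces in N, time in s.
With the tool pointing down it reaches from about 325 to 850 mm from the base axis. Payload 15.5 kg.
Tool frame: the origin (TCP) lies on the centre line of the jaws, within the pads' length; the fingertips stand 17 mm ahead of it and the grasp point (between the pads) lies 2 mm behind it (robot.tip_extent is the distance from the TCP to the fingertips, in mm); z points along the fingers, y is the line along which they close (so a half turn about z gives the same grasp; the last joint's range is limited). The gripper opens to 91 mm and grips with 3 to 60 N. Pads are 32 mm wide; open, the fingers measure 118 mm over their backs; the gripper's body (76 mm by 178 mm) begins 60 mm behind the grasp point.
Start: joints at [-1.31, 0.494, 1.345, -0, 1.302, -0.096], TCP at [218.3, -585.638, 230.915] pointing down, gripper open.
Joint ranges: [-2.91, 2.91], [-0.82, 2.16], [0.22, 2.67], [-1.22, 4.37], [0.12, 2.79], [-3.08, 3.08]. Speed limits (rad/s): [1.89, 1.89, 2.57, 3.01, 3.01, 3.01].

INTERFACE

Orientations are given as a unit quaternion [w, x, y, z].
In Python, from plant import robot, eyes, job, telemetry gives the robot as it stands. Calls block until the motion is done:
- robot.move_ptp(position, orientation): joint-space move of the TCP to a pose.
- robot.move_linear(position, velocity=150, rot=None, f_stop=None): straight line of the TCP; rot=None keeps the orientation; velocity is the mean speed in mm/s. With f_stop (N) it stops when the force on the tool has changed by that much, and returns True; else False.
- robot.goto_joints(angles): joint-space move.
- robot.gripper_to(opening, force=None): finger opening in mm; force is the grip in N (None keeps the last); returns when the fingers have stopped.
- robot.wait(seconds).
- robot.inverse_kinematics(position, orientation): joint angles nearest the present ones, or None.
- eyes.capture(name): name is "scene" or "top" or "wrist"; returns the picture (384x512x3 uint8, red, green, blue); there is no depth.
- eyes.camera_info(name): a dict with "intrinsics" (3x3 intrinsics, pixels), "dist_coeffs" ([k1, k2, p1, p2, k3] as OpenCV has them; the pictures are not rectified), "origin" and "rotation" of the camera in the world. Camera axes: x right, y down, z forward; pixel columns grow to the right and rows downward; lengths in mm; the calibration is good to about 2 mm. A picture is of the moment at which its call begins: read the wrist's pose just before it. camera_info takes no time and is no camera call; for the wrist camera it gives the pose at the moment of the call.
A pose or a line that the arm cannot do raises robot.IKError and nothing moves.
- job.close_job(): hands the job in; it is judged then, once.
Readings, each from a call of its own:
- telemetry.current_clock(): time.
- telemetry.current_joint_positions(): joint angles.
- telemetry.current_dq(): joint speeds.
- telemetry.current_joint_torque(): joint torques, N m.
- telemetry.current_eef_pos(): TCP position.
- telemetry.current_ee_rot(): TCP orientation.
- telemetry.current_wrist_force(): force on the tool from outside, world axes, zero at the start.
- telemetry.current_moment(): the same for the moment, N m.
- telemetry.current_finger_gap(): finger opening in mm.
- telemetry.current_grasp_force(): force on a finger pad.
Only numpy, scipy, OpenCV 4.12 (cv2) and the standard library are available. Lean on these libraries where they do the work, as an engineer would, in place of code of your own. Each camera call takes 0.05 s, during which the arm holds its last target. There are 200 camera calls.

## Working session

There is one attempt and no reset: what is moved stays moved. The work goes in short steps, each a Python script; the robot and the scene stay as the last script left them, time stands still between calls to the robot, and variables do not carry over. Pictures are saved under pics/ and viewed, at most 10 in all, crops included, and the job is handed in when it is done.

```bash
ls; mkdir -p pics; cat > h.py <<'E'
import numpy as np, cv2
from plant import robot, eyes, job, telemetry
def ray(name,uv,info=None):
    i=info or eyes.camera_info(name)
    K=np.array(i["intrinsics"],float);d=np.array(i["dist_coeffs"],float)
    p=cv2.undistortPoints(np.array(uv,float).reshape(-1,1,2),K,d).reshape(-1,2)
    R=np.array(i["rotation"],float).reshape(3,3);o=np.array(i["origin"],float)
    return o,np.c_[p,np.ones(len(p))]@R.T
def at_z(name,uv,z,info=None):
    o,d=ray(name,uv,info); return o+d*((np.atleast_1d(z)-o[2])/d[:,2])[:,None]
def proj(name,P,info=None):
    i=info or eyes.camera_info(name)
    R=np.array(i["rotation"],float).reshape(3,3);o=np.array(i["origin"],float)
    rv,_=cv2.Rodrigues(R.T)
    return cv2.projectPoints(np.array(P,float).reshape(-1,1,3),rv,-R.T@o,np.array(i["intrinsics"],float),np.array(i["dist_coeffs"],float))[0].reshape(-1,2)
def save(name,fn,crop=None,scale=1):
    im=eyes.capture(name)[:,:,::-1]
    if crop: x0,y0,x1,y1=crop; im=im[y0:y1,x0:x1]
    cv2.imwrite("pics/"+fn,cv2.resize(im,None,fx=scale,fy=scale,interpolation=cv2.INTER_CUBIC))
E
python3 - <<'E'
from h import *
for n in("scene","top"):
    save(n,n+"0.png",scale=1.5625); i=eyes.camera_info(n); print(n,i)
E
```

```text
pics
scene {'intrinsics': array([[393.96248796,   0.        , 257.3105399 ],
       [  0.        , 393.96248796, 197.16990069],
       [  0.        ,   0.        ,   1.        ]]), 'dist_coeffs': array([-0.05365085,  0.        ,  0.        ,  0.        ,  0.        ]), 'origin': array([1109.62360687, -624.88178213,  918.28904881]), 'rotation': array([-0.39088236,  0.8564477 ,  0.30489479, -0.1440399 ])}
top {'intrinsics': array([[381.47033295,   0.        , 252.68348964],
       [  0.        , 381.47033295, 191.1614801 ],
       [  0.        ,   0.        ,   1.        ]]), 'dist_coeffs': array([0.01866504, 0.        , 0.        , 0.        , 0.        ]), 'origin': array([ 449.37567876,   72.18883032, 1537.08082528]), 'rotation': array([ 0.01629567, -0.70378985,  0.71013525, -0.01105533])}
```

```bash
sed -i 's/R=np.array(i\["rotation"\],float).reshape(3,3)/R=rot(i)/' h.py; cat >> h.py <<'E'
from scipy.spatial.transform import Rotation as Rn
def rot(i):
    return Rn.from_quat(np.asarray(i["rotation"],float),scalar_first=True).as_matrix()
E
python3 -c "
from h import *
print(at_z('top',[(256,192),(300,192)],0))"
```

```text
[[ 505.41019216   69.97790955    0.        ]
 [ 503.79781157 -107.2010112     0.        ]]
```

View pics/top0.png

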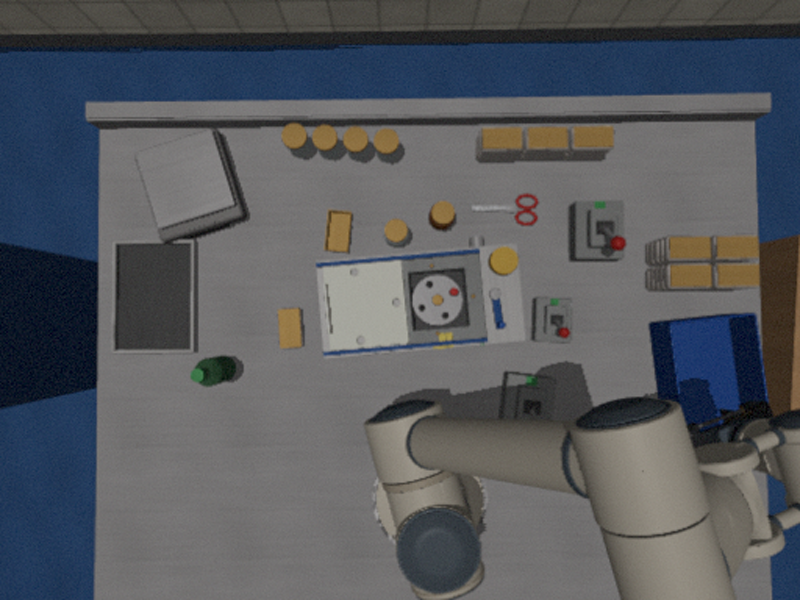

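View pics/scene0.png

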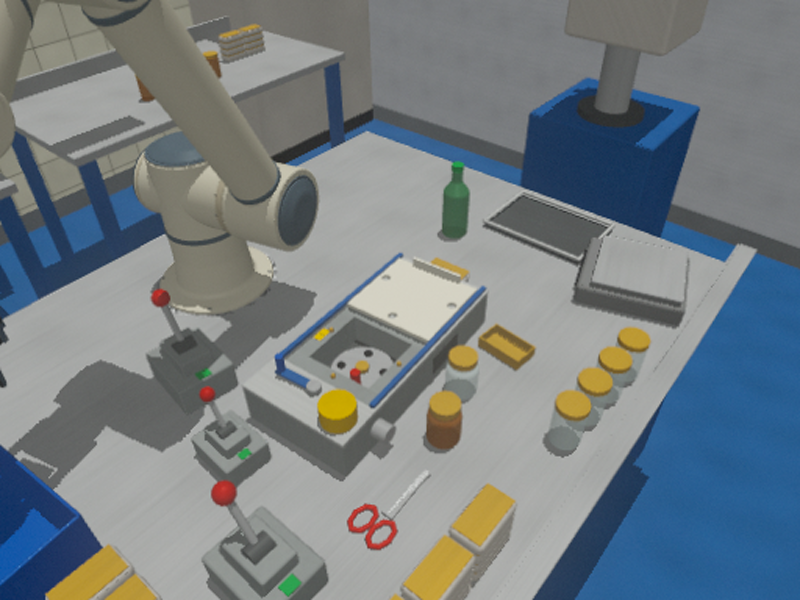

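The top view shows the station in the middle, with the cover at its left. The red nozzle is at about (454,293), the yellow mark at (446,338), the latch post at (497,293)–(500,326) and the round tin at (503,261). Three things could be taken for the switch box: (598,230) about 127 x 143 mm, (552,320) about 95 x 112 mm, and (528,400), partly hidden. By size it should be the one at (552,320). I'll check this in a close crop.

```bash
python3 - <<'E'
from h import *
save("top","c1.png",(200,148,374,276),4.59)
E
```

```text
(no output)
```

View pics/c1.png

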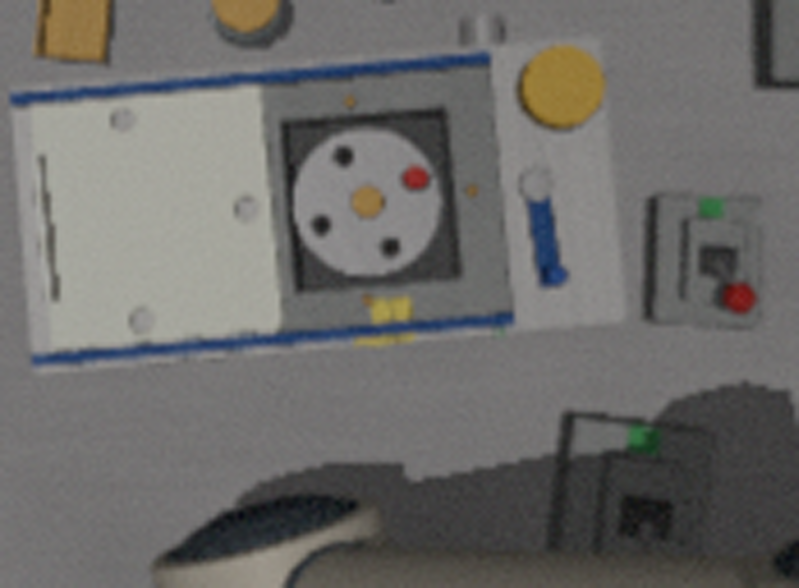

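```bash
cat >> h.py <<'E'
def fit(L,W):
    L=np.array(L,float);W=np.array(W,float)[:,:2];lc=L.mean(0);wc=W.mean(0)
    a=L-lc;b=W-wc
    th=np.arctan2((a[:,0]*b[:,1]-a[:,1]*b[:,0]).sum(),(a*b).sum())
    c,s=np.cos(th),np.sin(th);R=np.array([[c,-s],[s,c]])
    t=wc-R@lc
    return t,th,(L@R.T+t)-W
E
cat > m.py <<'E'
from h import *
U=lambda p:(np.array(p,float)+.5)/4.59-.5+np.array([200,148])
W=lambda p,z:at_z("top",U(p),z)
pix=[(349,101),(471,191),(367,299),(600,38),(627,320),(33,369),(368,201)]
L=[(83,20),(0,-74),(-83,20),(118,-190),(-118,-190),(-118,300),(0,10)]
z=[89.5,89.5,89.5,90,90,90,42]
t,th,r=fit(L,W(pix,z));print("housing",t,th);print(r.round(1))
c,s=np.cos(th),np.sin(th);R=np.array([[c,-s],[s,c]])
loc=lambda P:(np.array(P)[:,:2]-t)@R
nz=loc(W([(416,177)],68))[0]; print("nozzle",nz, np.hypot(nz[0],nz[1]-10),np.arctan2(-(nz[1]-10),-nz[0]))
print("mark",loc(W([(388,310)],82)))
print("cover holes",loc(W([(122,120),(246,208),(142,320)],95)), "lip",loc(W([(42,155),(55,298)],110)))
lp=loc(W([(536,182),(553,275)],[100,139.5]));print("latch piv,post",lp)
sw=W([(652,193),(763,200),(757,328),(647,322)],50);print("box",sw, np.linalg.norm(np.diff(sw,axis=0),axis=1))
print("lowest block/green",W([(718,262),(711,208)],[60,50]))
print("ball", W([(740,297)],139))
E
python3 m.py
```

```text
housing [506.28749778 -32.55770295] 0.07331863042262166
[[ 0.9 -1.1]
 [ 0.6 -1. ]
 [-0.7 -0.3]
 [ 1.   0.2]
 [-1.2  1.2]
 [-0.9  0.5]
 [ 0.2  0.6]]
nozzle [ 15.70614521 -30.70362109] 43.62874931764642 1.9390591950695075
mark [[-92.98332094   3.21842238]]
cover holes [[ 81.49235369 209.65339469]
 [  0.57430136 113.54357498]
 [-84.22367261 206.34015583]] lip [[ 56.95637001 276.03650418]
 [-60.22224602 274.52862411]]
latch piv,post [[   2.09196697 -125.29092592]
 [ -74.24468152 -125.75078118]]
box [[ 509.67915464 -263.29180203   50.        ]
 [ 502.88759657 -356.78384553   50.        ]
 [ 394.80385112 -349.51320828   50.        ]
 [ 400.59029799 -257.10586812   50.        ]] [ 93.73839906 108.32801206  92.5883334 ]
lowest block/green [[ 450.74733627 -315.22765506   60.        ]
 [ 496.50735625 -312.83944154   50.        ]]
ball [[ 422.74349774 -311.3526362   139.        ]]
```

Everything agrees with the given sizes. The housing is at (506,-33) with yaw 0.073 and about 1 mm residuals, the turret is at 1.94, the cover is 188 mm from its seat, the latch is near 0, and the box at (451,-310) measures about 108 x 92, so it is the right one. I'll start with the turret.

```bash
cat >> h.py <<'E'
T=np.array([506.3,-32.6]);TH=0.0733
def w(x,y,tip): # housing xy, fingertip height -> TCP
    c,s=np.cos(TH),np.sin(TH); return [T[0]+c*x-s*y,T[1]+s*x+c*y,tip+robot.tip_extent]
def ori(f):
    c,s=np.cos(f),np.sin(f); R=np.array([[-s,c,0],[c,s,0],[0,0,-1]]).T
    return Rn.from_matrix(np.array([[-s,c,0],[c,s,0],[0,0,-1.]]).T if 0 else np.c_[[-s,c,0],[c,s,0],[0,0,-1]]).as_quat(scalar_first=True)
def bestq(p,f):
    q0=np.array(telemetry.current_joint_positions()); best=None
    for k in(0,np.pi):
        j=robot.inverse_kinematics(p,ori(f+k))
        if j is not None and (best is None or abs(j[5])<best[0]): best=(abs(j[5]),ori(f+k),j)
    return best[1]
E
sed -i '/c,s=np.cos(f),np.sin(f); R=/s/; R=.*//; s/np.array(\[\[-s,c,0\],\[c,s,0\],\[0,0,-1.\]\]).T if 0 else //' h.py
cat > s1.py <<'E'
from h import *
robot.gripper_to(0)
n=lambda a:np.array([-44*np.cos(a),10-44*np.sin(a)])
def push(a,d): return n(a)+d*np.array([np.sin(a),-np.cos(a)])
p=push(1.94,30); P=w(*p,235); q=bestq(P,TH); robot.move_ptp(P,q)
robot.move_linear(w(*p,110),velocity=250)
print("down",robot.move_linear(w(*p,50),velocity=80,f_stop=10), telemetry.current_wrist_force())
for a in np.arange(1.8,-0.01,-0.2): 
    robot.move_linear(w(*push(max(a,.0),28),50),velocity=70)
robot.move_linear(w(-44,-16,50),velocity=40)
print(telemetry.current_wrist_force(), telemetry.current_eef_pos(),telemetry.current_clock())
robot.move_linear(w(-44,-20,50),velocity=60)
robot.move_linear(w(-44,-20,150),velocity=200)
# clear the view, toward the cover lip
P=w(0,340,180); robot.gripper_to(91); robot.move_ptp(P,bestq(P,TH))
print(telemetry.current_clock())
save("top","c2.png",(200,148,374,276),4.59)
E
python3 s1.py
```

```text
down False [0.47086322 0.51892331 0.72077249]
[0.02993273 0.5688513  0.74419889] [463.71584782 -51.78701055  66.99343532] 8.5583
12.2167
```

View pics/c2.png

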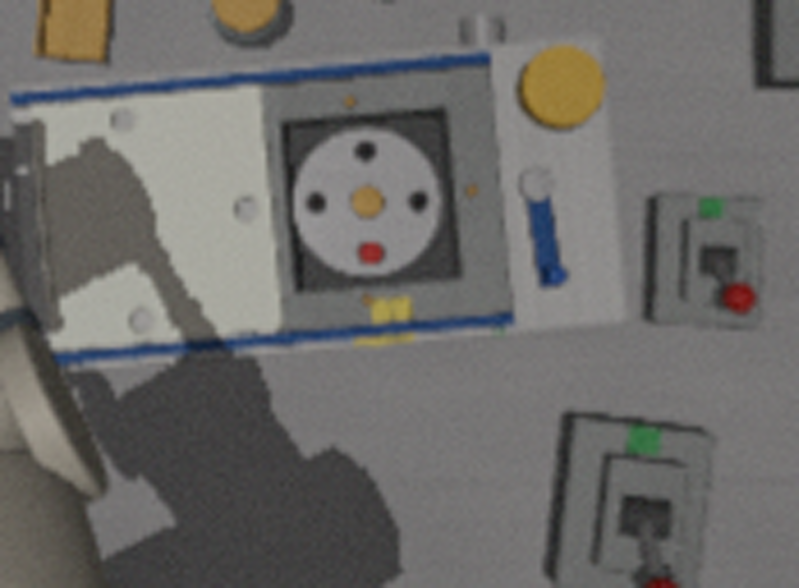

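The nozzle is now at (371,252), next to the yellow mark at (388,310), and the cover has not moved. I'll compute the turret angle, and if it is good, push the cover.

```bash
cat > s2.py <<'E'
from h import *
U=lambda p:(np.array(p,float)+.5)/4.59-.5+np.array([200,148])
P=at_z("top",U([(371,252)]),68)[0,:2]-T; c,s=np.cos(TH),np.sin(TH)
x,y=c*P[0]+s*P[1],-s*P[0]+c*P[1]; a=np.arctan2(-(y-10),-x); print("turret",x,y,a)
assert abs(a)<.15
robot.move_linear(w(0,325,95),velocity=200)
f0=np.array(telemetry.current_wrist_force())
hit=robot.move_linear(w(0,302,95),velocity=60,f_stop=30)
for y in (200,125,*range(121,106,-2)):
    h=robot.move_linear(w(0,y,95),velocity=90 if y>130 else 30,f_stop=20)
    print(y,h,(np.array(telemetry.current_wrist_force())-f0).round(1),np.round(telemetry.current_eef_pos(),1))
    if h: break
print(telemetry.current_clock())
robot.move_linear(w(0,135,95),velocity=80)
robot.move_linear(w(0,200,180),velocity=200)
save("top","c3.png",(200,148,374,276),4.59); save("scene","c3s.png",(140,140,340,290),4)
print(telemetry.current_clock())
E
python3 s2.py
```

```text
turret -43.90348281116917 12.292846693333324 -0.05217730877541407
200 False [-0.9 -0.1  0.9] [491.6 167.1 111.9]
125 False [-0.7  0.6 -0.1] [497.1  92.1 112. ]
121 False [-0.5 -0.1  1.7] [497.5  87.8 112. ]
119 False [ 1.2 -0.7  1.4] [497.7  85.9 112. ]
117 False [-0.3 -0.4  2. ] [497.8  83.9 112. ]
115 False [ 1.2 -0.1  2.2] [497.9  82.  112. ]
113 False [ 0.5 -1.1  1.5] [498.  80. 112.]
111 False [0.7 0.2 0.8] [498.2  78.  112. ]
109 False [ 0.1 -0.   0.8] [498.3  76.  112. ]
107 False [-2.  18.4  5.1] [497.9  75.5 112. ]
19.35
20.6333
```

```bash
python3 - <<'E'
import cv2
a=cv2.imread('pics/c3.png');b=cv2.imread('pics/c3s.png');h=300
import numpy as np
r=lambda i:cv2.resize(i,(400,int(i.shape[0]*400/i.shape[1])))
a=a[:420,150:650];b=b
b=cv2.resize(b,(500,375));a=cv2.resize(a,(500,420))
cv2.imwrite('pics/c3j.png',cv2.resize(np.vstack([a,b]),None,fx=.75,fy=.75))
E
```

```text
(no output)
```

View pics/c3j.png

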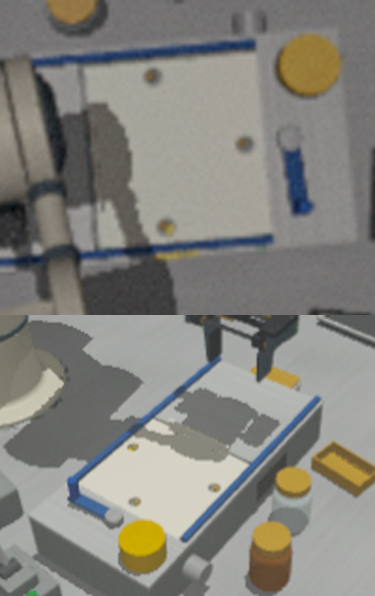

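The pins show in all three holes, and the cover met the seat wall at 18 N. I'll confirm the height with a gentle touch (90 if seated, 98 if not), then swing the latch.

```bash
cat > s3.py <<'E'
from h import *
robot.gripper_to(0)
robot.move_linear(w(0,30,120),velocity=200)
h=robot.move_linear(w(0,30,86),velocity=30,f_stop=6)
z=telemetry.current_eef_pos()[2]-robot.tip_extent; print("touch",h,z)
robot.move_linear(w(0,30,170),velocity=200)
assert z<93.5
post=lambda b:np.array([-75*np.cos(b),-125+75*np.sin(b)])
push=lambda b,d:post(b)-d*np.array([np.sin(b),np.cos(b)])
P=w(*push(-.05,42),170); robot.move_linear(w(-110,-20,170),velocity=250); robot.move_linear(P,velocity=250)
print("dn",robot.move_linear(w(*push(-.05,42),115),velocity=100,f_stop=10))
for b in np.arange(0,1.5,.2): robot.move_linear(w(*push(b,25),115),velocity=80)
f0=np.array(telemetry.current_wrist_force())
print("stop",robot.move_linear(w(-14,-50,115),velocity=25,f_stop=10),w(-21.5,-50,115),telemetry.current_eef_pos(),telemetry.current_wrist_force()-f0)
robot.move_linear(w(-35,-52,115),velocity=80)
robot.move_linear(w(-35,-52,220),velocity=250)
p=np.array([362,-311,240]); robot.move_ptp(p,bestq(p,TH+np.pi/2))
print(telemetry.current_clock(),telemetry.current_joint_positions())
save("top","c4.png",(200,148,374,276),4.59)
E
python3 s3.py
```

```text
touch True 90.24325684404423
dn False
stop True [np.float64(488.5194516525161), np.float64(-84.04027702552531), 132.0] [489.01506907 -85.4073602  131.56835847] [-3.05799178 -2.2380798   2.69206343]
32.0917 [-8.33915569e-01  2.77016327e-01  1.68504354e+00  2.83666958e-04
  1.18084744e+00  6.60705129e-01]
```

View pics/c4.png

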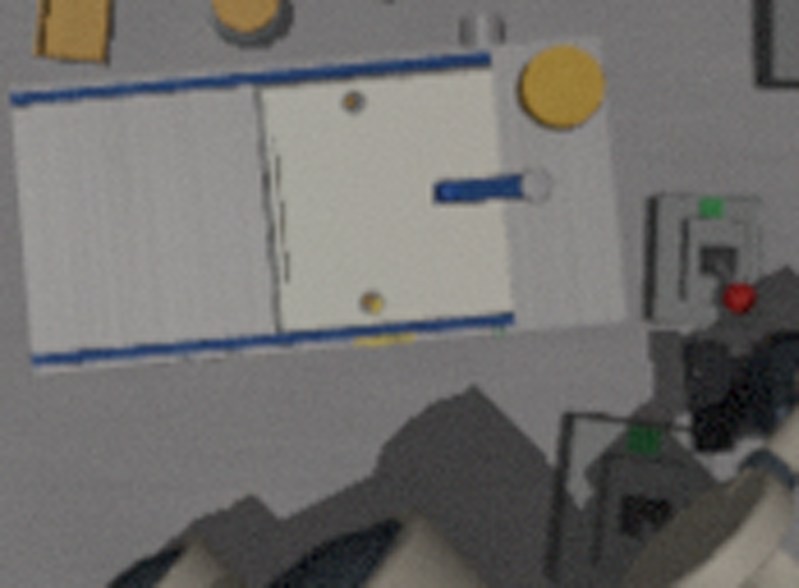

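The cover is flush (touch at 90.2) and the latch points straight over it, at its stop. The switch ball is at (740,297), clear of the fingers. I'll throw the switch now.

```bash
cat > s4.py <<'E'
from h import *
p=lambda x,t:[x,-311+(x-423)*TH*.0-(x-423)*-.06,t+17]
print("dn",robot.move_linear(p(362,122),velocity=100,f_stop=10))
robot.move_linear(p(440,122),velocity=60)
h=robot.move_linear(p(485,122),velocity=30,f_stop=12)
print(h,telemetry.current_eef_pos(),telemetry.current_wrist_force())
robot.move_linear(p(440,122),velocity=80)
robot.move_linear(p(400,240),velocity=200)
robot.move_ptp([300,-420,300],telemetry.current_ee_rot())
print(telemetry.current_clock())
save("top","c5.png",(200,148,374,276),4.59)
E
python3 s4.py
```

```text
dn False
True [ 454.91570972 -308.76824227  138.43836509] [-8.15029053 -3.54793688  3.86800773]
37.25
```

View pics/c5.png

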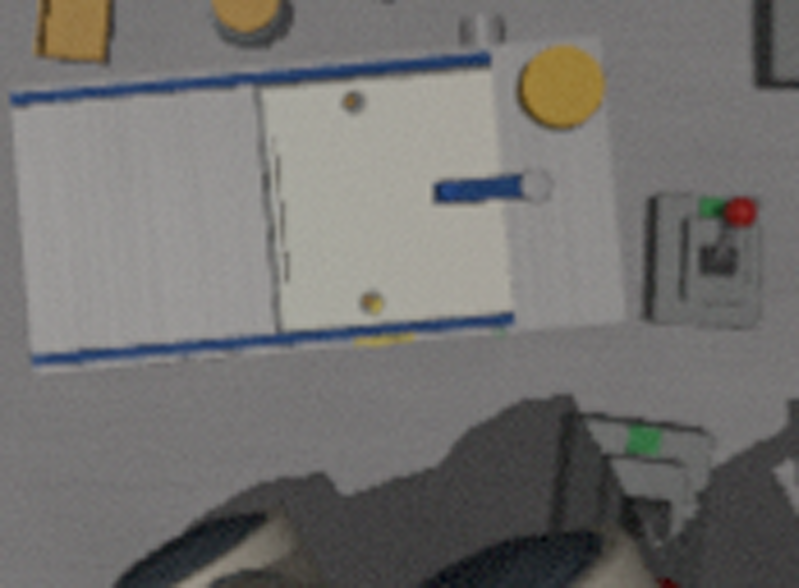

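The ball is now at (740,212) beside the green mark, with the lever against its end stop. The latch and cover haven't moved and the arm is clear.

```bash
python3 -c "
from h import *
print(at_z('top',[((740.5)/4.59-.5+200,(212.5)/4.59-.5+148)],142)); print(job.close_job())"
```

```text
[[ 490.20581962 -311.88263626  142.        ]]
the job is handed in; nothing more can be done
None
```

The dosing station is back in service and handed in at about 37 s of the 72 s limit: by the camera and touch checks, the nozzle is about 0.05 rad from its mark, the cover is flush on its pins, and the latch and switch are both against their stops. No verdict came back.

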